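# Hang the wash basket on the drip hook by its swing bail

## Task

Raise the folded swing handle of the small wire wash basket until it stands upright, while the basket stays standing where it is on the bench. Then carry the basket level by that handle to the drip stand and hook the middle of the handle's top bar over the open hook, lowering it gently until the hook carries the weight while you still hold the handle, neither dropping it nor forcing it down (the hook is set at a different height each time). Only then let go and leave it hanging freely at rest over the tray. Leave the other things on the bench alone.

Things in the scene. Friction and masses are not known exactly. Their poses are not given: they have to be found in the camera images.
- basket: Loose open-topped steel wire basket, 100 mm (its x) x 150 mm (its y) x 60 mm high, washed metal parts fast in its bottom, 0.4 to 0.65 kg in all. Origin: centre of its underside; z up; bench top at z = 0. A swing bail (handle) of 8 mm round steel bar starts folded over its -x side, towards the robot, its top bar about 60 mm outside that side and 65 to 95 mm above the bench, free space beneath
- basket_mid (a point): Centre of the basket, 30 mm above its underside; axes as the basket's. With the bail upright there is a window 160 mm wide and 105 mm high between basket rim and top bar; the hook's free end must go in there, so bring the hanging basket to the hook level, from the stand's -x side, with the bar just higher than the tip, then lower it
- pivot_mid (a point): Midpoint of the bail's pivot axis, 55 mm above the basket's underside; the axis runs along the basket's y. Pivots and the bail's two arms are at y = -82 and +82 mm; the arms are 115 mm long from this axis to the centreline of the top bar, which runs along y, straight from -72 to +72 mm
- bail (a joint): Angle of the bail from upright (rad): 0 = upright (top bar straight above the pivots, 170 mm above the basket's underside), positive = folded towards the basket's -x side; stops at +1.42 and -1.42. The pivots are stiff (about 0.045 N m), so the bail stays where it is left; about 0.3 to 1 N at the top bar turns it
- crown_mid (a point): Middle of the bail's straight top bar, on its centreline: the place that the hook must take; y axis along the bar. The hook needs the bar bare for 15 mm either side of this point, so pinch the bar to one side of it, e.g. 42 mm along
- drip_stand: Fixed drip stand: shallow aluminium tray 170 (x) x 180 (y) x 18 mm high; behind it, at x = +115 mm, an upright 22 mm tube 170 mm tall with a collar, out of which an 8 mm steel rod telescopes and bends over into a level arm towards the stand's -x (the robot's side), ending in an upward-open hook above the tray's centre. Origin: tray centre, on the bench
- hook_foot (a point): Point on the tray floor (3 mm up) straight below the hook's seat; axes as the stand's. The hook lies in the plane y = 0: seat from x = -8 to +10 mm, tip at x = -20 rising 22 mm above the seat, arm from x = +22 on 20 mm above it; the mouth is 34 mm wide and funnels down to the seat. Nothing of the stand is higher than the tip.
- hook_zone (a point): Fixed mark on the stand, 235 mm above the bench, straight above hook_foot. The top surface of the hook's seat lies within 25 mm above or below this mark: the rod is set differently each time and its height is not measured. A seated bar lies across the hook, along the stand's y, its centreline 4 mm above the seat. The hook hardly gives way, so lower slowly and stop by feel
- sprocket_mid (a point): Bystander: loose dark toothed sprocket lying flat, 78 mm across, 26 mm high; its centre
- bearing_mid (a point): Bystander: loose steel bearing ring lying flat, 48 mm across, 15 mm high; its centre
- grease_tin_mid (a point): Bystander: loose closed tin, 54 mm across, 70 mm tall; its centre
- wrench_mid (a point): Bystander: loose wrench 170 mm long lying flat; its middle
- screwdriver_mid (a point): Bystander: loose screwdriver 190 mm long lying flat; its middle
- mug_mid (a point): Bystander: white mug, 80 mm across, 95 mm tall; its centre
- jar_mid (a point): Bystander: closed jar, 60 mm across, 80 mm tall; its centre
Things that resemble listed ones, but are neither listed nor needed, are in the scene too. What is shaped like the basket but purple or yellow is not meant.

How it is judged:
On the way, in this order (a step that is already met when the one before it is completed fails the run):
1. the bail stands upright (within 0.25 rad) while the basket still stands on the bench within 40 mm of where it was (value of joint bail between -0.25 and 0.25 rad and distance of basket_mid from where it was at the start of the episode below 0.04 m and height (world z) of basket below 0.006 m), for 0.2 s.
2. the hook carries at least 2 N of the basket while the fingers still hold the bail (contact force between basket and drip_stand above 2 N and contact force between basket and the fingers above 1 N and horizontal distance between crown_mid and hook_foot below 0.03 m), for 0.2 s.
At the end, for the whole second after the job is handed in: The basket hangs by its bail from the drip stand's hook, clear of the bench and tray, the middle of its top bar within 20 mm (along and across) of the hook's seat, tilted less than 0.35 rad, at rest (under 0.06 m/s), its weight on the hook (contact force between basket and drip_stand above 2 N and x of crown_mid in the frame of drip_stand between -0.02 and 0.02 m and y of crown_mid in the frame of drip_stand between -0.02 and 0.02 m and height (world z) of crown_mid above 0.2 m and height (world z) of basket above 0.03 m and angle between basket's own z axis and vertical below 0.35 rad and linear speed of basket below 0.06 m/s); the robot touches nothing.
It fails at once if the hook or stand is struck or pressed by the basket or its bail with more than 20 N (dropped on, or forced down) (contact force between basket and drip_stand above 20 N).
It fails at once if the basket is tipped by more than 0.7 rad (angle between basket's own z axis and vertical above 0.7 rad).
It fails at once if a bystander is moved by more than 30 mm (distance of any of sprocket_mid, bearing_mid, grease_tin_mid, wrench_mid, screwdriver_mid, mug_mid, jar_mid from where it was at the start of the episode above 0.03 m).
It also fails if it takes over 72 s, if anything falls off the work surface, if the arm or the gripper's body presses on something with over 40 N, if the wrist force passes 120 N, or if a joint passes its speed limit or range.

## Robot

A 6-joint arm with a two-finger parallel gripper is mounted at the origin on the work surface. World frame = base frame: x ahead of the robot, y to its left, z up, the work surface at z = 0. Lengths are in m, angles in rad, forces in N, time in s.
With the tool pointing down it reaches from about 0.4 to 0.825 m from the base axis. Payload 7 kg.
Tool frame: the origin (TCP) lies midway between the tips of the shut fingers; the grasp point (between the pads) lies arm.hold_point_z behind it (arm.hold_point_z is the distance from the TCP to the grasp point, in m); z points along the fingers, y is the line along which they close (so a half turn about z gives the same grasp; the last joint's range is limited). The gripper opens to 88 mm and grips with 3 to 60 N. Pads are 19 mm wide; open, the fingers measure 130 mm over their backs; the gripper's body (78 mm by 193 mm) begins 47 mm behind the grasp point.
Start: joints at [1.594, 0.359, 0.012, 0, -1.224, -0.288], TCP at [0.177, 0.651, 0.194] pointing down, gripper open.
Joint ranges: [-3.07, 3.07], [-1.43, 2.12], [-1.02, 1.25], [-3.03, 1.67], [-3.05, -0], [-3.03, 3.03]. Speed limits (rad/s): [2.39, 2.39, 3.01, 3.14, 3.14, 3.14].

## Interface

Orientations are given as [roll, pitch, yaw] about the fixed x, y, z axes, in that order (R = Rz(yaw) Ry(pitch) Rx(roll)).
In Python, from station import arm gives the robot as it stands.
- The arm moves only by the shell command python3 -m crank 'ROWS' [OPENING] [FORCE]. ROWS is JSON, a list that holds one entry, the list of rows, each a list of 4 numbers: the shift along the tool's x, y, z in units of 25 mm (1.0 is 25 mm), then the turn about the tool's z in units of 5 degrees (1.0 is 5 degrees). A call has 1 to 12 rows; each row is the pose to reach, as a shift and turn from the pose commanded when the call began, along the tool's axes at that moment; what a row does not reach only later rows make up. A row lasts 1/8 s, in which the tool goes at most 62.5 mm and 10.7 degrees, less where a joint would pass 70% of its speed; a pose out of reach is approached as far as the arm can. A call with a gripper value outside its range is refused whole. OPENING is the closure, from 0 (fully open) to 1 (shut), set as the call begins (- or left out, the last holds). The fingers move at their own pace and stop on an object; FORCE is the grip in N (left out, the last holds). Time passes only in rows, so rows that repeat a pose let the fingers close. It gives the time, the measured TCP pose, the force, the opening and the grip force at its end, in the units of the state.
- arm.get_state(): the state, without advancing time (a new reading comes with each control period).
- arm.grab_frame(name): name is "side" or "top"; returns (picture, depth): 400x640x3 uint8, red, green, blue; 400x640 float32, m along the optical axis (not along the pixel's ray), 0 where there is no reading.
- arm.get_calibration(name): a dict with "mtx" (3x3 intrinsics, pixels), "R" (3x3) and "t" (3): a world point X has camera coordinates R X + t. Camera axes: x right, y down, z forward; pixel columns grow to the right and rows downward; lengths in m; the calibration is good to about 2 mm. A picture is of the moment at which its call begins. get_calibration takes no time and is no camera call.
- arm.job_done(): hands the job in; it is judged then, once.
Trained networks look in the newest picture that a camera, given by its name, has taken for a name from the list of things; names that differ only in an ending like _2 or _b are one class to them, and where a whole thing is asked for, a point or a joint stands for the part that bears it (a point fixed in the world has none). Each returns a list of dicts, best first, with "score" (0 to 1); they miss things now and then, are a little off and sometimes report something else, mostly with a low value. They report only what shows in the picture. A call takes as long as a camera call. They do not tell look-alikes from the thing itself.
- arm.recognise(thing, camera): "extent" ([left, top, width, height] in pixels, round what is visible of it).
- arm.trace(thing, camera): "mask" (400x640 bool, what is visible of it) and "extent" ([left, top, width, height] in pixels, round what is visible of it).
The state is a dict: "t": time; "q": joint angles; "qd": joint speeds; "joint_efforts": joint torques, N m; "eef_pos": TCP position; "ee_rot": TCP orientation; "force": force on the tool from outside, world axes, zero at the start; "moment": the same for the moment, N m; "width": finger opening in m; "gripper_force": force on a finger pad.
Only numpy, scipy, OpenCV 4.12 (cv2) and the standard library are available. Lean on these libraries where they do the work, as an engineer would, in place of code of your own. Each camera call takes 0.05 s, during which the arm holds its last target. There are 200 camera calls.

## Working session

There is one attempt and no reset: what is moved stays moved. The work goes in short steps, Python scripts to look and compute and a shell command to move; the robot and the scene stay as the last step left them, time stands still between calls to the robot, and variables do not carry over. Pictures are saved under pics/ and viewed, at most 10 in all, crops included, and the job is handed in when it is done.

```bash
mkdir -p pics; ls
cat > h.py <<'E'
import numpy as np, cv2
from station import arm
def frame(n,save=None):
    p,d=arm.grab_frame(n)
    if save: cv2.imwrite('pics/'+save,cv2.cvtColor(p,cv2.COLOR_RGB2BGR))
    return p,d
def world(n,d,mask=None):
    c=arm.get_calibration(n);K,R,t=map(np.array,(c['mtx'],c['R'],c['t']))
    if mask is None: mask=np.ones(d.shape,bool)
    v,u=np.nonzero(mask&(d>0)); z=d[v,u]
    X=np.c_[(u-K[0,2])/K[0,0]*z,(v-K[1,2])/K[1,1]*z,z]
    return (X-t.ravel())@R, np.c_[u,v]
def pix(n,P):
    c=arm.get_calibration(n);K,R,t=map(np.array,(c['mtx'],c['R'],c['t']))
    x=K@(R@np.array(P)+t.ravel()); return x[:2]/x[2]
E
python3 - <<'E'
from h import *
s=arm.get_state();print({k:np.round(v,3) for k,v in s.items()},arm.hold_point_z)
for n in('top','side'):
    p,d=frame(n,n+'0.png')
    c=arm.get_calibration(n);print(n,'cam at',-np.array(c['R']).T@np.array(c['t']).ravel())
    for th in('basket','drip_stand'):
        for r in arm.trace(th,n):
            X,_=world(n,d,r['mask']);print(n,th,round(r['score'],2),r['extent'],np.round(np.percentile(X,[2,50,98],axis=0),3).tolist() if len(X) else '')
E
```

```text
pics
{'t': np.float64(0.0), 'q': array([ 1.594,  0.359,  0.011, -0.   , -1.224, -0.288]), 'qd': array([ 0.001,  0.001,  0.001, -0.   , -0.001, -0.001]), 'joint_efforts': array([-0.0000e+00, -5.8273e+01,  2.9306e+01,  6.9970e+00,  7.0000e-03,
       -0.0000e+00]), 'eef_pos': array([0.177, 0.651, 0.193]), 'ee_rot': array([ 3.14 , -0.   , -0.265]), 'force': array([-0.277, -0.839,  0.083]), 'moment': array([-0.023, -0.028,  0.014]), 'gripper_force': np.float64(0.0), 'width': np.float64(0.088)} 0.0188
top cam at [0.39440386 0.01645304 1.13832266]
top basket 0.97 [184.8, 262.2, 67.8, 60.3] [[0.152, 0.222, -0.001], [0.225, 0.297, 0.016], [0.296, 0.368, 0.174]]
top basket 0.79 [355.0, 236.4, 62.4, 58.9] [[0.229, -0.269, -0.001], [0.302, -0.197, 0.016], [0.377, -0.121, 0.175]]
top basket 0.56 [216.4, 152.4, 58.4, 57.5] [[0.464, 0.135, -0.002], [0.573, 0.227, 0.016], [0.632, 0.3, 0.077]]
top drip_stand 0.83 [372.3, 95.2, 63.8, 96.6] [[0.535, -0.351, -0.002], [0.641, -0.267, 0.004], [0.766, -0.168, 0.256]]
side cam at [0.35764161 0.79238718 1.14002653]
side basket 0.97 [270.8, 245.3, 50.9, 48.5] [[0.472, 0.14, -0.002], [0.579, 0.228, 0.014], [0.631, 0.302, 0.075]]
side basket 0.75 [358.2, 151.9, 42.8, 55.8] [[0.229, -0.313, -0.004], [0.3, -0.199, 0.016], [0.386, -0.114, 0.172]]
side basket 0.6 [366.2, 267.8, 59.1, 74.5] [[0.153, 0.198, -0.003], [0.229, 0.299, 0.015], [0.299, 0.379, 0.172]]
side drip_stand 0.56 [270.1, 135.7, 59.0, 58.3] [[0.535, -0.349, -0.003], [0.639, -0.265, 0.004], [0.745, -0.157, 0.152]]
side drip_stand 0.38 [310.2, 347.1, 61.1, 13.8] [[0.288, 0.426, -0.003], [0.337, 0.45, 0.02], [0.433, 0.479, 0.027]]
```

Run:
```python
import cv2
a=cv2.imread('pics/top0.png')
cv2.imwrite('pics/c1.png',cv2.resize(a[80:330,170:450],None,fx=2.4,fy=2.4,interpolation=cv2.INTER_CUBIC)[:600,:800])
```

```text
(no output)
```

View pics/c1.png

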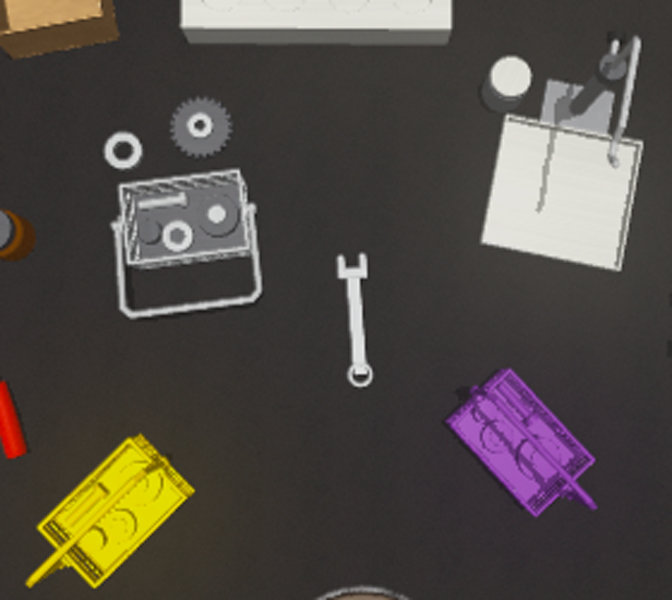

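View pics/side0.png

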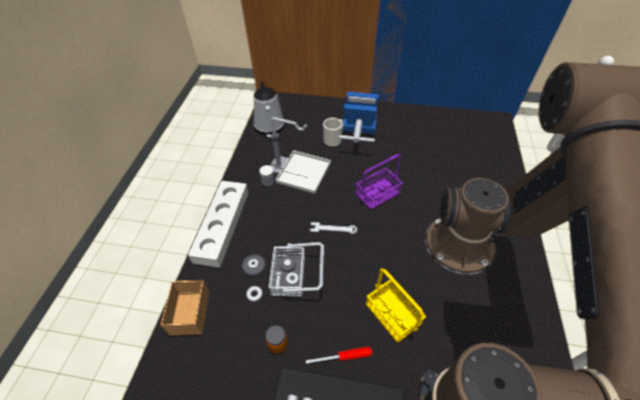

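The steel basket is at top pixel (245,181), or side pixel (296,270). Its handle is folded towards the robot and there are washed parts in its bottom. The yellow one at top (218,292) and the purple one at (386,266) are decoys with their handles up. The stand is at top pixel (404,150), with its rod and hook end near (425,147). The crop confirms this, so next I'll measure the bail and the stand.

Run:
```python
from h import *
def rect(XY):
    r=cv2.minAreaRect((XY*1000).astype(np.float32)); return np.round(r[0],1),np.round(r[1],1),round(r[2],2)
for n in('top','side'):
    p,d=frame(n)
    X,uv=world(n,d); 
    # bail: high points near basket
    m=(X[:,0]>.44)&(X[:,0]<.66)&(X[:,1]>.1)&(X[:,1]<.33)&(X[:,2]>.04)&(X[:,2]<.12)
    B=X[m]
    print(n,'bask rim rect',rect(B[B[:,0]>.5][:,:2]))
    c=B[(B[:,0]<B[:,0].min()+.035)]
    # fit line
    l=cv2.fitLine(c[:,:2].astype(np.float32),cv2.DIST_HUBER,0,.01,.01).ravel()
    print(' bar pts',len(c),'dir',l[:2],'pt',l[2:],'z',np.percentile(c[:,2],[10,50,90]))
    for q in c[np.argsort(c[:,1])][::max(1,len(c)//14)]: print('  ',q.round(3))
    g=p[uv[:,1],uv[:,0]].astype(int).min(1)
    s=(X[:,0]>.5)&(X[:,0]<.8)&(X[:,1]>-.4)&(X[:,1]<-.14)
    t=s&(g>150)&(X[:,2]>-.006)&(X[:,2]<.026)&(X[:,0]<.73)
    print(' tray',t.sum(),rect(X[t][:,:2]))
    h=X[s&(X[:,2]>.14)]; print(' high',len(h)); 
    for q in h[np.argsort(h[:,0])][::max(1,len(h)//18)]: print('  ',q.round(3))
```

```text
top bask rim rect (array([560.6, 217.9]), array([139.2, 174.7]), 6.18)
 bar pts 190 dir [ 0.10207553 -0.99477667] pt [0.4664374 0.2051787] z [0.07465933 0.07768368 0.08047396]
   [0.488 0.124 0.079]
   [0.482 0.133 0.076]
   [0.473 0.147 0.078]
   [0.471 0.161 0.077]
   [0.47  0.172 0.08 ]
   [0.468 0.187 0.077]
   [0.465 0.198 0.077]
   [0.462 0.213 0.076]
   [0.462 0.226 0.08 ]
   [0.465 0.238 0.078]
   [0.456 0.253 0.075]
   [0.458 0.265 0.083]
   [0.459 0.277 0.079]
   [0.476 0.285 0.072]
   [0.462 0.29  0.075]
 tray 3126 (array([ 635.8, -259.6]), array([180.8, 204.4]), 78.66)
 high 399
   [ 0.597 -0.253  0.26 ]
   [ 0.616 -0.251  0.234]
   [ 0.631 -0.259  0.244]
   [ 0.642 -0.258  0.257]
   [ 0.658 -0.266  0.256]
   [ 0.674 -0.268  0.259]
   [ 0.69  -0.269  0.258]
   [ 0.705 -0.269  0.256]
   [ 0.717 -0.278  0.16 ]
   [ 0.72  -0.277  0.258]
   [ 0.724 -0.279  0.26 ]
   [ 0.727 -0.286  0.17 ]
   [ 0.729 -0.276  0.211]
   [ 0.73  -0.268  0.169]
   [ 0.733 -0.27   0.169]
   [ 0.739 -0.274  0.168]
   [ 0.757 -0.283  0.165]
   [ 0.766 -0.284  0.171]
   [ 0.773 -0.277  0.161]
side bas
[... 386 characters left out ...]
5 0.241 0.076]
   [0.459 0.258 0.077]
   [0.46  0.27  0.078]
   [0.461 0.279 0.076]
   [0.463 0.288 0.081]
   [0.465 0.292 0.074]
 tray 1287 (array([ 634.5, -257.1]), array([185.4, 199.9]), 79.38)
 high 205
   [ 0.599 -0.247  0.261]
   [ 0.612 -0.25   0.238]
   [ 0.631 -0.25   0.245]
   [ 0.642 -0.255  0.258]
   [ 0.659 -0.262  0.255]
   [ 0.679 -0.266  0.259]
   [ 0.701 -0.265  0.257]
   [ 0.718 -0.271  0.259]
   [ 0.722 -0.277  0.166]
   [ 0.726 -0.261  0.164]
   [ 0.728 -0.289  0.17 ]
   [ 0.731 -0.275  0.222]
   [ 0.732 -0.274  0.208]
   [ 0.733 -0.273  0.228]
   [ 0.735 -0.268  0.167]
   [ 0.739 -0.263  0.16 ]
   [ 0.746 -0.268  0.15 ]
   [ 0.764 -0.281  0.157]
   [ 0.772 -0.277  0.155]
```

Measured: crown at about (0.4675, 0.207, 0.0755) with basket yaw +6°, and hook seat at about (0.619, -0.2515, 0.237) with stand yaw -11.3°. First move goes above the pinch point, 42 mm along +y of the bar.

```bash
cat >> h.py <<'E'
from scipy.spatial.transform import Rotation as Ro
def to(P,yaw):  # world TCP target -> units from present pose
    s=arm.get_state(); R=Ro.from_euler('xyz',s['ee_rot']).as_matrix()
    d=R.T@(np.array(P)-s['eef_pos'])/.025; dy=-(np.degrees(yaw-s['ee_rot'][2])+180)%360-180
    dy=-((np.degrees(yaw-s['ee_rot'][2])+180)%360-180)
    print('units',d.round(2),'turn',round(dy/5,2),'| pos',s['eef_pos'].round(4),'rot',np.round(s['ee_rot'],3),'t',s['t'],'q',s['q'].round(2))
E
python3 -m crank '[[[1.3,1.0,0,1.2],[2.7,2.2,0,2.5],[4.2,3.4,0,3.8],[5.6,4.6,0,5.1],[7.0,5.8,0,6.4],[8.4,6.9,0,7.7],[9.8,8.1,0,8.9],[11.2,9.2,0,10.2],[12.6,10.4,0,11.5],[14.0,11.5,0,12.7],[15.2,12.5,0,13.8],[15.2,12.5,0,13.8]]]' 0.5 20
python3 -c "
from h import *
to([.463,.249,.057],np.radians(-84))
p,d=frame('top'); X,uv=world('top',d)
"
```

```text
t: 1.9
eef_pos: [0.4626, 0.2485, 0.1939]
ee_rot: [-3.141, -0.0, -1.473]
force: [0.4, 0.7, 0.3]
width: 0.044
gripper_force: 0.0
units [-0.02 -0.02  5.47] turn -0.08 | pos [0.4626 0.2485 0.1939] rot [-3.141 -0.    -1.473] t 1.9 q [ 0.87  0.11 -0.32  0.   -1.14 -0.77]
```

```bash
python3 -m crank '[[[0,0,0.8,0],[0,0,1.8,0],[0,0,2.8,0],[0,0,3.7,0],[0,0,4.5,0],[0,0,5.1,0],[0,0,5.5,0],[0,0,5.5,0]]]' 0.5 20
python3 - <<'E'
from h import *
p,d=frame('side','s2.png'); 
to([.463,.249,.057],np.radians(-84))
a=cv2.imread('pics/s2.png'); cv2.imwrite('pics/c2.png',cv2.resize(a[200:340,230:400],None,fx=4,fy=4,interpolation=cv2.INTER_CUBIC))
print(pix('side',[.463,.249,.0755]))
E
```

```text
t: 2.95
eef_pos: [0.4614, 0.2504, 0.0558]
ee_rot: [3.141, -0.001, -1.469]
force: [0.5, -0.2, 1.2]
width: 0.0441
gripper_force: 0.0
units [ 0.07 -0.04 -0.02] turn -0.03 | pos [0.4617 0.2506 0.0564] rot [-3.142 -0.    -1.469] t 3.0 q [ 0.87  0.25 -0.5   0.   -0.83 -0.77]
[320.09265098 276.3249778 ]
```

View pics/c2.png

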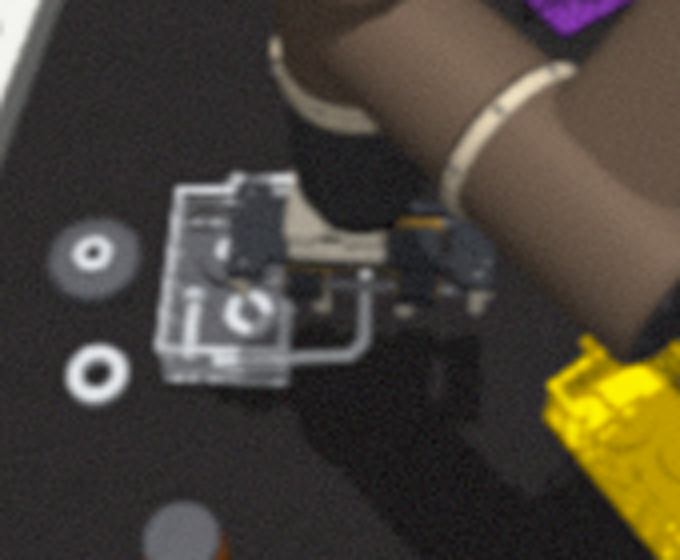

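The bar, at crop pixel (363,272), runs between the fingers at (320,290) and (415,290). Closing.

```bash
python3 -m crank '[[[0,0,0,0],[0,0,0,0],[0,0,0,0],[0,0,0,0],[0,0,0,0]]]' 1 15
python3 - <<'E'
from h import *
to([.463,.249,.057],np.radians(-84))
# arc rows: r=.115 theta from 1.39 to 0, tool y = -x_b
th=np.linspace(1.39,0,13)[1:]
for t in th: print(round(t,2),'y',round(-(.115*(np.sin(1.39)-np.sin(t)))/.025,2),'z',round(-.115*(np.cos(t)-np.cos(1.39))/.025,2))
E
```

```text
t: 3.62
eef_pos: [0.4617, 0.2504, 0.0563]
ee_rot: [-3.142, 0.0, -1.469]
force: [-0.4, 0.2, 0.1]
width: 0.0021
gripper_force: 0.0
units [ 0.06 -0.05 -0.03] turn -0.03 | pos [0.4617 0.2504 0.0563] rot [-3.142  0.    -1.469] t 3.625 q [ 0.87  0.25 -0.5   0.   -0.82 -0.77]
1.27 y -0.13 z -0.52
1.16 y -0.31 z -1.02
1.04 y -0.55 z -1.49
0.93 y -0.85 z -1.94
0.81 y -1.19 z -2.34
0.7 y -1.58 z -2.71
0.58 y -2.01 z -3.02
0.46 y -2.47 z -3.29
0.35 y -2.96 z -3.5
0.23 y -3.47 z -3.65
0.12 y -3.99 z -3.74
0.0 y -4.53 z -3.77
```

```bash
python3 -m crank '[[[0,0,0,0],[0,0,0,0]]]'
python3 - <<'E'
from h import *
for n in('side','top'):
    p,d=frame(n,n+'3.png'); X,uv=world(n,d)
    m=(X[:,0]>.43)&(X[:,0]<.52)&(X[:,1]>.10)&(X[:,1]<.31)&(X[:,2]>.03)&(X[:,2]<.1)
    c=X[m]
    for lo in np.arange(.12,.30,.015):
        q=c[(c[:,1]>=lo)&(c[:,1]<lo+.015)]
        if len(q): print(n,round(lo,3),len(q),np.percentile(q,[10,50,90],axis=0).round(3).tolist())
a=cv2.imread('pics/side3.png'); cv2.imwrite('pics/c3.png',cv2.resize(a[230:310,260:360],None,fx=7,fy=7,interpolation=cv2.INTER_CUBIC))
E
```

```text
t: 3.88
eef_pos: [0.4616, 0.2504, 0.0562]
ee_rot: [3.142, -0.0, -1.469]
force: [0.5, -0.5, -0.1]
width: 0.0003
gripper_force: 0.0
side 0.255 28 [[0.451, 0.258, 0.075], [0.461, 0.261, 0.092], [0.468, 0.266, 0.099]]
side 0.27 12 [[0.456, 0.273, 0.074], [0.459, 0.278, 0.077], [0.462, 0.282, 0.079]]
side 0.285 50 [[0.466, 0.289, 0.065], [0.494, 0.294, 0.071], [0.515, 0.298, 0.075]]
top 0.12 43 [[0.479, 0.124, 0.071], [0.497, 0.127, 0.075], [0.514, 0.131, 0.079]]
top 0.135 17 [[0.471, 0.135, 0.076], [0.473, 0.144, 0.078], [0.476, 0.149, 0.081]]
top 0.15 14 [[0.469, 0.152, 0.076], [0.472, 0.158, 0.079], [0.476, 0.164, 0.08]]
top 0.165 14 [[0.468, 0.167, 0.076], [0.47, 0.172, 0.077], [0.474, 0.177, 0.081]]
top 0.18 15 [[0.465, 0.182, 0.076], [0.467, 0.187, 0.079], [0.47, 0.192, 0.081]]
top 0.195 16 [[0.462, 0.197, 0.077], [0.466, 0.204, 0.079], [0.469, 0.209, 0.081]]
top 0.21 13 [[0.462, 0.212, 0.076], [0.465, 0.217, 0.078], [0.468, 0.223, 0.08]]
top 0.225 2 [[0.462, 0.226, 0.079], [0.463, 0.226, 0.079], [0.464, 0.226, 0.079]]
```

View pics/c3.png

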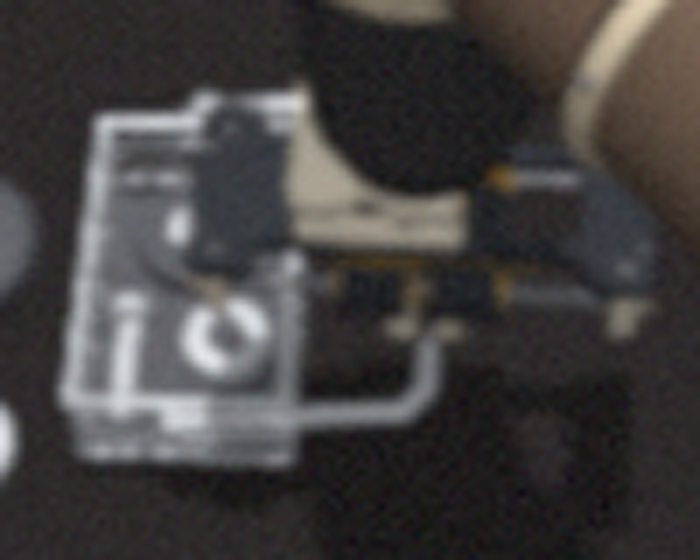

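Run:
```python
from h import *
p,d=frame('side'); X,uv=world('side',d)
u0=pix('side',[.4616,.2504,.0562]);print(u0, pix('side',[.4616,.26,.0562]),pix('side',[.4616,.26,.08]),arm.get_state()['width'])
D=np.full(d.shape+(3,),np.nan); D[uv[:,1],uv[:,0]]=X
for v in range(268,290,1):
    print(v,[tuple((D[v,u]*1000).round().astype(int)) if d[v,u]>0 else None for u in range(314,328,2)])
```

```text
[320.53172411 279.62765891] [320.03351828 282.34774338] [319.93290993 278.8588387 ] 0.0004667120587429348
268 [(np.int64(475), np.int64(276), np.int64(175)), (np.int64(469), np.int64(276), np.int64(176)), (np.int64(465), np.int64(269), np.int64(166)), (np.int64(462), np.int64(251), np.int64(133)), (np.int64(452), np.int64(274), np.int64(177)), (np.int64(446), np.int64(272), np.int64(176)), (np.int64(441), np.int64(270), np.int64(174))]
269 [(np.int64(474), np.int64(282), np.int64(179)), (np.int64(468), np.int64(281), np.int64(179)), (np.int64(463), np.int64(278), np.int64(175)), (np.int64(462), np.int64(254), np.int64(133)), (np.int64(451), np.int64(278), np.int64(180)), (np.int64(446), np.int64(275), np.int64(175)), (np.int64(440), np.int64(275), np.int64(177))]
270 [(np.int64(474), np.int64(283), np.int64(177)), (np.int64(468), np.int64(283), np.int64(177)), (np.int64(463), np.int64(279), np.int64(172)), (np.int64(457), np.int64(278), np.int64(171)), (np.int64(451), np.int64(280), np.int64(176)), (np.int64(445), np.int64(280), np.int64(179)), (np.int64(439), np.int64(279), np.int64
[... 5540 characters left out ...]
, (np.int64(445), np.int64(245), np.int64(-1))]
288 [(np.int64(475), np.int64(292), np.int64(77)), (np.int64(469), np.int64(290), np.int64(75)), (np.int64(463), np.int64(290), np.int64(76)), (np.int64(464), np.int64(252), np.int64(-1)), (np.int64(458), np.int64(249), np.int64(-5)), (np.int64(451), np.int64(249), np.int64(-2)), (np.int64(444), np.int64(249), np.int64(-1))]
289 [(np.int64(475), np.int64(293), np.int64(73)), (np.int64(469), np.int64(292), np.int64(73)), (np.int64(470), np.int64(257), np.int64(-1)), (np.int64(464), np.int64(253), np.int64(-6)), (np.int64(457), np.int64(255), np.int64(0)), (np.int64(450), np.int64(252), np.int64(-3)), (np.int64(444), np.int64(252), np.int64(-2))]
```

The shut fingertips show at side pixel (320,277), z ≈ 0.092, while the state reports a TCP z of 0.056. So the real tips sit about 36 mm higher than reported, and the fingers closed above the bar. I'll correct for that by opening, going 1.4 units lower and closing.

```bash
python3 -m crank '[[[0,0,0,0],[0,0,0,0],[0,0,0,0],[0,0,0.4,0],[0,0,0.8,0],[0,0,1.2,0],[0,0,1.4,0],[0,0,1.4,0]]]' 0.5 15
python3 -m crank '[[[0,0,0,0],[0,0,0,0],[0,0,0,0],[0,0,0,0],[0,0,0,0],[0,0,0,0]]]' 1 15
```

```text
t: 5.03
eef_pos: [0.4614, 0.2501, 0.0207]
ee_rot: [3.141, -0.001, -1.469]
force: [-0.1, 0.9, 0.4]
width: 0.0438
gripper_force: 0.0
t: 5.78
eef_pos: [0.4616, 0.2504, 0.0213]
ee_rot: [3.142, 0.0, -1.469]
force: [-0.8, 0.8, 1.3]
width: 0.0077
gripper_force: 14.9
```

The bar is held (7.7 mm, 15 N). Next, swing it up along the arc in two halves.

```bash
python3 -m crank '[[[0,-0.05,-0.25,0],[0,-0.13,-0.52,0],[0,-0.21,-0.77,0],[0,-0.31,-1.02,0],[0,-0.42,-1.26,0],[0,-0.55,-1.49,0],[0,-0.69,-1.72,0],[0,-0.85,-1.94,0],[0,-1.02,-2.14,0],[0,-1.19,-2.34,0],[0,-1.38,-2.53,0],[0,-1.58,-2.71,0]]]'
python3 - <<'E'
from h import *
p,d=frame('side'); X,uv=world('side',d)
m=(X[:,0]>.44)&(X[:,0]<.66)&(X[:,1]>.27)&(X[:,1]<.33)&(X[:,2]>.02)&(X[:,2]<.2)
B=X[m]
for z in np.arange(.02,.2,.015):
    q=B[(B[:,2]>z)&(B[:,2]<z+.015)]
    if len(q): print(round(z,3),len(q),np.percentile(q,[5,50,95],axis=0).round(3).tolist())
E
```

```text
t: 7.28
eef_pos: [0.5013, 0.2544, 0.0893]
ee_rot: [-3.142, 0.0, -1.469]
force: [-2.2, 2.4, 0.6]
width: 0.0077
gripper_force: 15.0
0.02 36 [[0.533, 0.276, 0.02], [0.585, 0.292, 0.024], [0.623, 0.299, 0.032]]
0.035 34 [[0.526, 0.279, 0.036], [0.576, 0.292, 0.04], [0.622, 0.299, 0.046]]
0.05 75 [[0.527, 0.276, 0.054], [0.576, 0.293, 0.057], [0.624, 0.306, 0.062]]
0.065 14 [[0.555, 0.299, 0.066], [0.562, 0.302, 0.071], [0.569, 0.304, 0.078]]
0.08 12 [[0.539, 0.298, 0.082], [0.546, 0.3, 0.087], [0.552, 0.304, 0.092]]
0.095 13 [[0.527, 0.295, 0.096], [0.532, 0.298, 0.103], [0.539, 0.301, 0.107]]
0.11 11 [[0.513, 0.293, 0.113], [0.519, 0.297, 0.119], [0.525, 0.298, 0.124]]
0.125 18 [[0.5, 0.284, 0.126], [0.505, 0.294, 0.134], [0.513, 0.297, 0.139]]
0.14 16 [[0.496, 0.271, 0.14], [0.499, 0.28, 0.143], [0.503, 0.289, 0.145]]
0.185 45 [[0.462, 0.279, 0.191], [0.509, 0.293, 0.196], [0.583, 0.302, 0.2]]
```

The basket stays put and the bail is at about 0.7 rad. Second half.

```bash
python3 -m crank '[[[0,-0.21,-0.16,0],[0,-0.43,-0.31,0],[0,-0.66,-0.45,0],[0,-0.89,-0.58,0],[0,-1.13,-0.69,0],[0,-1.38,-0.79,0],[0,-1.63,-0.87,0],[0,-1.89,-0.94,0],[0,-2.15,-0.99,0],[0,-2.41,-1.03,0],[0,-2.68,-1.05,0],[0,-2.95,-1.06,0]]]'
python3 -m crank '[[[0,0,0,0],[0,0,0,0],[0,0,0,0]]]'
python3 - <<'E'
from h import *
p,d=frame('side'); X,uv=world('side',d)
m=(X[:,0]>.44)&(X[:,0]<.66)&(X[:,1]>.27)&(X[:,1]<.33)&(X[:,2]>.02)&(X[:,2]<.2)
B=X[m]
for z in np.arange(.02,.2,.015):
    q=B[(B[:,2]>z)&(B[:,2]<z+.015)]
    if len(q): print(round(z,3),len(q),np.percentile(q,[5,50,95],axis=0).round(3).tolist())
E
```

```text
t: 8.82
eef_pos: [0.5759, 0.2625, 0.1167]
ee_rot: [-3.139, 0.001, -1.469]
force: [-0.9, 2.5, 5.3]
width: 0.0075
gripper_force: 15.0
t: 9.2
eef_pos: [0.576, 0.2626, 0.1166]
ee_rot: [-3.139, 0.001, -1.469]
force: [0.4, 1.8, 4.5]
width: 0.0074
gripper_force: 15.0
0.02 39 [[0.532, 0.271, 0.02], [0.574, 0.289, 0.023], [0.626, 0.297, 0.033]]
0.035 44 [[0.53, 0.278, 0.036], [0.572, 0.294, 0.041], [0.626, 0.297, 0.048]]
0.05 86 [[0.53, 0.276, 0.054], [0.578, 0.292, 0.058], [0.626, 0.306, 0.061]]
0.065 7 [[0.571, 0.298, 0.065], [0.574, 0.303, 0.069], [0.581, 0.304, 0.074]]
0.08 5 [[0.572, 0.302, 0.083], [0.573, 0.304, 0.086], [0.576, 0.305, 0.092]]
0.095 7 [[0.571, 0.301, 0.097], [0.574, 0.304, 0.104], [0.577, 0.304, 0.109]]
0.11 8 [[0.57, 0.3, 0.112], [0.573, 0.302, 0.12], [0.576, 0.304, 0.124]]
0.125 3 [[0.57, 0.305, 0.136], [0.57, 0.305, 0.137], [0.573, 0.307, 0.139]]
0.14 13 [[0.567, 0.272, 0.143], [0.573, 0.303, 0.152], [0.586, 0.304, 0.154]]
0.155 44 [[0.56, 0.271, 0.156], [0.573, 0.275, 0.163], [0.591, 0.302, 0.169]]
0.17 23 [[0.571, 0.272, 0.17], [0.577, 0.278, 0.173], [0.588, 0.293, 0.184]]
0.185 3 [[0.584, 0.274, 0.186], [0.585, 0.275, 0.188], [0.587, 0.278, 0.188]]
```

The bail is upright and the basket hasn't moved. I'll grip harder, lift, then check level.

```bash
python3 -m crank '[[[0,0,0,0],[0,0,0,0],[0,0,-0.2,0],[0,0,-0.5,0],[0,0,-1.0,0],[0,0,-1.6,0],[0,0,-2.3,0],[0,0,-3.0,0],[0,0,-3.7,0],[0,0,-4.3,0],[0,0,-4.6,0],[0,0,-4.6,0]]]' 1 60
python3 - <<'E'
from h import *
p,d=frame('top','t5.png'); p,d=frame('side','s5.png')
s=arm.get_state();print(s['eef_pos'],s['force'],s['moment'],s['ee_rot'])
a=cv2.imread('pics/t5.png')[110:240,170:340];b=cv2.imread('pics/s5.png')[190:320,230:400]
cv2.imwrite('pics/c5.png',cv2.resize(np.vstack([a,b]),None,fx=2.3,fy=2.3,interpolation=cv2.INTER_CUBIC))
E
```

```text
t: 10.75
eef_pos: [0.5744, 0.262, 0.2309]
ee_rot: [-3.141, 0.001, -1.469]
force: [-0.5, 0.9, -5.7]
width: 0.0065
gripper_force: 60.0
[0.57392026 0.26172412 0.22979618] [-0.90048265 -0.58510125 -6.37267455] [ 0.27771274  0.01232605 -0.0406313 ] [ 3.14050161e+00 -3.24581452e-04 -1.46924701e+00]
```

View pics/c5.png

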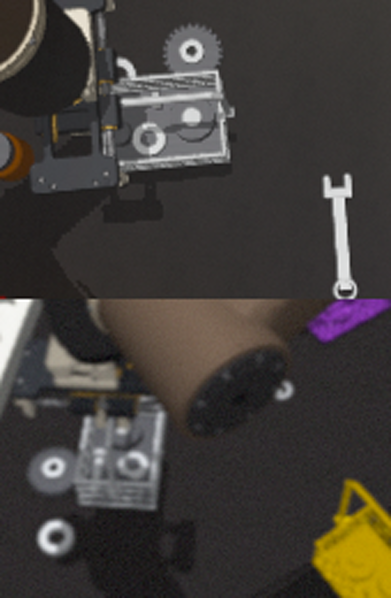

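The basket hangs from the gripper and the sprocket and bearing are untouched. I'll measure its tilt and the crown position from depth.

```bash
cat >> h.py <<'E'
def bask(n,lo,hi):
    p,d=frame(n); X,uv=world(n,d)
    s=arm.get_state(); R=Ro.from_euler('xyz',s['ee_rot']).as_matrix()
    c=s['eef_pos']; L=(X-c)@R*[1,1,-1]   # tool frame: x along bar (-y_b), y=-x_b, z up rel TCP
    return L,p[uv[:,1],uv[:,0]].astype(int),s
E
python3 - <<'E'
from h import *
for n in('top','side'):
    L,g,s=bask(n,0,0)
    print(n,'grip z by x (rim / bar)')
    for x in np.arange(-.05,.14,.012):
        q=L[(abs(L[:,0]-x)<.006)&(abs(L[:,1])<.065)&(L[:,2]<-.035)&(L[:,2]>-.08)]
        b=L[(abs(L[:,0]-x)<.006)&(abs(L[:,1])<.03)&(L[:,2]<.08)&(L[:,2]>-.03)]
        print(round(x,3),len(q),np.percentile(q[:,2],[50,90]).round(4) if len(q) else '','y',np.percentile(q[:,1],[2,98]).round(3) if len(q) else '','| bar',len(b),np.median(b,axis=0).round(4) if len(b) else '')
E
```

```text
top grip z by x (rim / bar)
-0.05 0  y  | bar 0 
-0.038 1 [-0.0554 -0.0554] y [0.026 0.026] | bar 0 
-0.026 0  y  | bar 0 
-0.014 3 [-0.0736 -0.0729] y [-0.051  0.04 ] | bar 0 
-0.002 18 [-0.0722 -0.0583] y [-0.053  0.045] | bar 0 
0.01 24 [-0.0591 -0.057 ] y [-0.054  0.046] | bar 8 [ 0.0117 -0.0098  0.0675]
0.022 26 [-0.06   -0.0564] y [-0.053  0.046] | bar 0 
0.034 25 [-0.0611 -0.0586] y [-0.054  0.045] | bar 20 [0.0344 0.0027 0.0548]
0.046 24 [-0.0609 -0.0576] y [-0.054  0.046] | bar 16 [0.0456 0.0016 0.0541]
0.058 25 [-0.0613 -0.0587] y [-0.052  0.045] | bar 20 [0.0588 0.002  0.0536]
0.07 20 [-0.0605 -0.0586] y [-0.054  0.046] | bar 18 [0.0697 0.0013 0.0525]
0.082 26 [-0.0617 -0.0588] y [-0.053  0.046] | bar 17 [0.0827 0.0017 0.0523]
0.094 21 [-0.0619 -0.0594] y [-0.054  0.046] | bar 18 [0.0937 0.0011 0.0523]
0.106 30 [-0.0622 -0.0598] y [-0.054  0.046] | bar 16 [0.1059 0.0016 0.0513]
0.118 64 [-0.0619 -0.0593] y [-0.05   0.044] | bar 26 [0.1193 0.0021 0.049 ]
0.13 12 [-0.0625 -0.0441] y [-0.008  0.002] | bar 21 [0.127  0.0019 0.0279]
side grip z by x (rim / bar)
-0.05 19 [-0.055
[... 194 characters left out ...]
r 11 [-0.0262  0.0003  0.0547]
-0.014 13 [-0.0587 -0.057 ] y [-0.055  0.043] | bar 72 [-0.0113 -0.0037  0.0516]
-0.002 18 [-0.0594 -0.0576] y [-0.055  0.044] | bar 9 [-0.0057 -0.0041  0.0646]
0.01 13 [-0.0604 -0.0582] y [-0.055  0.044] | bar 1 [ 0.0062 -0.0047  0.0774]
0.022 14 [-0.0596 -0.0566] y [-0.054  0.045] | bar 0 
0.034 17 [-0.0614 -0.058 ] y [-0.056  0.044] | bar 0 
0.046 11 [-0.0611 -0.0575] y [-0.056  0.043] | bar 0 
0.058 16 [-0.0624 -0.059 ] y [-0.055  0.044] | bar 0 
0.07 9 [-0.0627 -0.0601] y [-0.053  0.043] | bar 0 
0.082 1 [-0.0624 -0.0624] y [0.042 0.042] | bar 0 
0.094 0  y  | bar 0 
0.106 2 [-0.0773 -0.0759] y [0.025 0.025] | bar 0 
0.118 0  y  | bar 0 
0.13 0  y  | bar 0
```

It's nearly level (0.03 rad), with the crown at tool (0.042, 0.002) and 0.0495 m above the reported TCP. Carry to a spot 90 mm in front of the hook.

```bash
python3 -m crank '[[[0.15,0,0,0],[0.5,0,0,0],[1.0,0,0,0],[1.7,0,0,0],[2.5,0,0,0],[3.4,0,0,0],[4.3,0,0,0],[5.3,0,0,0],[6.3,0,0,0],[7.3,0,0,0],[8.3,0,0,0],[9.3,0,0,0]]]'
python3 -m crank '[[[1.0,0.2,0,0.2],[2.0,0.5,0,0.5],[3.0,0.8,0,0.9],[4.0,1.2,0,1.3],[5.0,1.6,0,1.7],[5.9,2.0,0,2.1],[6.7,2.4,0,2.5],[7.4,2.7,0,2.9],[8.0,2.9,0,3.2],[8.4,3.1,0,3.4],[8.6,3.2,0,3.4],[8.7,3.2,0,3.4]]]'
python3 - <<'E'
from h import *
arm.get_state()
to([.541,-.193,.2295],-1.768); to([.629,-.2105,.2295],-1.768)
L,g,s=bask('top',0,0)
R=Ro.from_euler('xyz',s['ee_rot']).as_matrix()
for x in np.arange(.03,.14,.012):
    b=L[(abs(L[:,0]-x)<.006)&(abs(L[:,1])<.03)&(L[:,2]<.08)&(L[:,2]>-.03)]
    if len(b): print(round(x,3),len(b),np.median(b,axis=0).round(4))
for n in('top','side'):
    p,d=frame(n,n+'6.png');X,uv=world(n,d)
    h=X[(X[:,0]>.585)&(X[:,0]<.78)&(X[:,1]>-.30)&(X[:,1]<-.235)&(X[:,2]>.2)&(X[:,2]<.275)]
    print(n,len(h))
    for q in h[np.argsort(h[:,0])][::max(1,len(h)//16)]: print('  ',q.round(3))
E
```

```text
t: 12.45
eef_pos: [0.5978, 0.0287, 0.2306]
ee_rot: [3.142, -0.0, -1.469]
force: [0.8, -0.3, -4.9]
width: 0.0063
gripper_force: 60.0
t: 13.95
eef_pos: [0.5404, -0.194, 0.2305]
ee_rot: [3.142, 0.0, -1.766]
force: [0.3, -0.2, -5.5]
width: 0.0063
gripper_force: 60.0
units [-0.04 -0.02  0.04] turn 0.03 | pos [ 0.5404 -0.194   0.2305] rot [ 3.142  0.    -1.766] t 13.95 q [-0.    0.17 -0.16 -0.   -1.24 -0.19]
units [-0.04 -3.6   0.04] turn 0.03 | pos [ 0.5404 -0.194   0.2305] rot [ 3.142  0.    -1.766] t 13.95 q [-0.    0.17 -0.16 -0.   -1.24 -0.19]
0.078 7 [0.0814 0.0027 0.0531]
0.09 17 [0.0902 0.0016 0.0527]
0.102 18 [0.102  0.0017 0.0526]
0.114 19 [0.1148 0.0014 0.0511]
0.126 36 [0.123  0.0011 0.0118]
top 0
side 104
   [ 0.6   -0.249  0.259]
   [ 0.608 -0.248  0.249]
   [ 0.613 -0.252  0.231]
   [ 0.625 -0.255  0.237]
   [ 0.633 -0.26   0.241]
   [ 0.639 -0.253  0.246]
   [ 0.646 -0.255  0.257]
   [ 0.664 -0.267  0.255]
   [ 0.675 -0.265  0.255]
   [ 0.685 -0.261  0.262]
   [ 0.695 -0.271  0.258]
   [ 0.707 -0.271  0.256]
   [ 0.717 -0.268  0.258]
   [ 0.727 -0.277  0.258]
   [ 0.731 -0.279  0.233]
   [ 0.731 -0.272  0.243]
   [ 0.734 -0.277  0.234]
   [ 0.737 -0.276  0.206]
```

The hook is clearly seen and agrees with the first measurement: tip (0.600, -0.249, 0.259), seat near z 0.235. Move in over the mouth.

```bash
python3 -m crank '[[[0,-0.1,0,0],[0,-0.4,0,0],[0,-0.8,0,0],[0,-1.2,0,0],[0,-1.6,0,0],[0,-2.0,0,0],[0,-2.4,0,0],[0,-2.8,0,0],[0,-3.1,0,0],[0,-3.4,0,0],[0,-3.6,0,0],[0,-3.6,0,0]]]'
python3 - <<'E'
from h import *
to([.629,-.2105,.2305],-1.768)
for n in('top','side'):
    L,g,s=bask(n,0,0);frame(n,n+'7.png')
    for x in np.arange(.02,.14,.012):
        b=L[(abs(L[:,0]-x)<.006)&(abs(L[:,1])<.03)&(L[:,2]<.08)&(L[:,2]>-.03)]
        if len(b): print(n,round(x,3),len(b),np.median(b,axis=0).round(4))
a=cv2.imread('pics/side7.png')[110:220,230:370]
cv2.imwrite('pics/c7.png',cv2.resize(a,None,fx=5,fy=5,interpolation=cv2.INTER_CUBIC))
E
```

```text
t: 15.6
eef_pos: [0.6289, -0.2114, 0.2303]
ee_rot: [3.141, -0.0, -1.766]
force: [-0.0, 0.0, -5.5]
width: 0.0065
gripper_force: 60.0
units [-0.03  0.   -0.01] turn 0.03 | pos [ 0.6289 -0.2114  0.2303] rot [ 3.141 -0.    -1.766] t 15.6 q [-0.03  0.32  0.04 -0.   -1.29 -0.16]
top 0.044 12 [0.0431 0.0182 0.0243]
top 0.056 6 [0.06   0.0017 0.0518]
top 0.068 18 [0.0685 0.0011 0.053 ]
top 0.08 16 [0.0799 0.0015 0.0519]
top 0.092 17 [0.0918 0.0011 0.053 ]
top 0.104 18 [0.1038 0.0011 0.0518]
top 0.116 26 [ 0.1187 -0.0003  0.0477]
top 0.128 32 [0.1238 0.0006 0.0182]
side 0.032 3 [0.0357 0.015  0.018 ]
side 0.044 12 [0.0422 0.0128 0.016 ]
side 0.116 7 [ 0.1192 -0.0025 -0.0057]
side 0.128 4 [ 0.1232 -0.0018  0.0056]
```

View pics/c7.png

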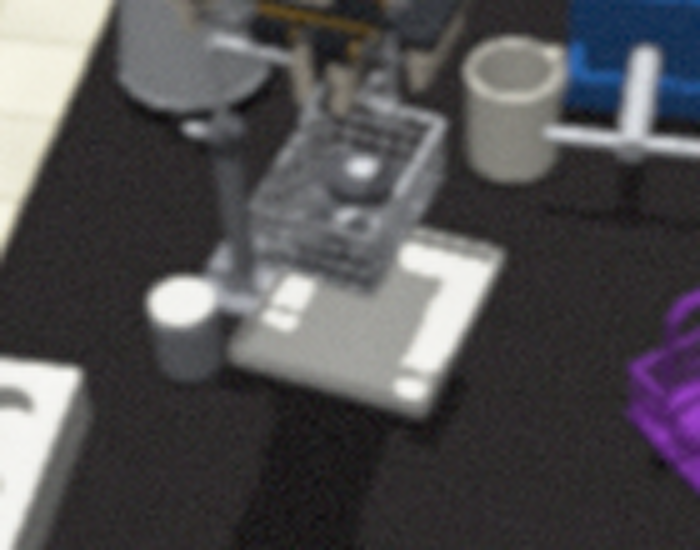

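The hook tip shows just behind and below the bar at tool (0.042, 0.017), so the crown is centred along the bar and about 4 mm short. I'll shift 3 mm forward and start lowering by feel.

```bash
python3 -m crank '[[[0,-0.12,0.05,0],[0,-0.12,0.15,0],[0,-0.12,0.3,0],[0,-0.12,0.45,0],[0,-0.12,0.6,0],[0,-0.12,0.75,0],[0,-0.12,0.9,0],[0,-0.12,0.95,0],[0,-0.12,0.95,0]]]'
python3 -m crank '[[[0,0,0.03,0],[0,0,0.06,0],[0,0,0.09,0],[0,0,0.12,0],[0,0,0.15,0],[0,0,0.15,0]]]'
python3 -m crank '[[[0,0,0.03,0],[0,0,0.06,0],[0,0,0.09,0],[0,0,0.12,0],[0,0,0.12,0]]]'
```

```text
t: 16.92
eef_pos: [0.6316, -0.212, 0.2067]
ee_rot: [3.141, -0.0, -1.766]
force: [0.3, 1.1, -4.8]
width: 0.0062
gripper_force: 60.0
t: 17.68
eef_pos: [0.6316, -0.2119, 0.2029]
ee_rot: [3.141, 0.0, -1.766]
force: [-0.6, -0.6, -5.8]
width: 0.0063
gripper_force: 60.0
t: 18.3
eef_pos: [0.6316, -0.2119, 0.1999]
ee_rot: [3.141, -0.0, -1.766]
force: [-0.6, 0.2, -5.7]
width: 0.0063
gripper_force: 60.0
```

```bash
python3 -m crank '[[[0,0,0.02,0],[0,0,0.04,0],[0,0,0.06,0],[0,0,0.08,0],[0,0,0.1,0],[0,0,0.1,0]]]'
python3 -m crank '[[[0,0,0.02,0],[0,0,0.04,0],[0,0,0.06,0],[0,0,0.06,0]]]'
```

```text
t: 19.05
eef_pos: [0.6316, -0.2119, 0.1975]
ee_rot: [3.141, -0.0, -1.766]
force: [0.4, -0.0, -5.4]
width: 0.0061
gripper_force: 60.0
t: 19.55
eef_pos: [0.6316, -0.2119, 0.196]
ee_rot: [3.142, -0.0, -1.766]
force: [0.7, 0.3, -6.0]
width: 0.006
gripper_force: 60.0
```

```bash
python3 -m crank '[[[0,0,0.02,0],[0,0,0.04,0],[0,0,0.04,0]]]'
```

```text
t: 19.92
eef_pos: [0.6316, -0.2119, 0.195]
ee_rot: [3.142, -0.0, -1.766]
force: [-0.6, 0.3, -6.0]
width: 0.0062
gripper_force: 60.0
```

```bash
for i in 1; do :; done; python3 -m crank '[[[0,0,0.02,0],[0,0,0.04,0],[0,0,0.06,0],[0,0,0.06,0]]]'
```

```text
t: 20.42
eef_pos: [0.6316, -0.2119, 0.1934]
ee_rot: [3.142, 0.0, -1.766]
force: [-0.6, 0.3, -5.0]
width: 0.0061
gripper_force: 60.0
```

```bash
python3 -m crank '[[[0,0,0.02,0],[0,0,0.04,0],[0,0,0.04,0]]]'
```

```text
t: 20.8
eef_pos: [0.6316, -0.2119, 0.1924]
ee_rot: [3.141, 0.0, -1.766]
force: [-0.0, 0.9, -5.8]
width: 0.0063
gripper_force: 60.0
```

```bash
python3 -m crank '[[[0,0,0.02,0],[0,0,0.04,0],[0,0,0.04,0]]]'
```

```text
t: 21.18
eef_pos: [0.6317, -0.212, 0.1916]
ee_rot: [-3.141, -0.0, -1.766]
force: [-0.4, 1.0, -4.9]
width: 0.0061
gripper_force: 60.0
```

```bash
python3 -m crank '[[[0,0,0.01,0],[0,0,0.02,0],[0,0,0.02,0]]]'; python3 -c "
from h import *
print(arm.get_state()['moment'].round(3))"
```

```text
t: 21.55
eef_pos: [0.6317, -0.212, 0.1911]
ee_rot: [-3.141, -0.0, -1.766]
force: [-0.4, 0.1, -3.5]
width: 0.0061
gripper_force: 60.0
[ 0.375  0.01  -0.026]
```

```bash
python3 -m crank '[[[0,0,0.01,0],[0,0,0.02,0],[0,0,0.02,0]]]'; python3 -c "
from h import *
print(arm.get_state()['moment'].round(3))"
```

```text
t: 21.92
eef_pos: [0.6317, -0.2119, 0.1907]
ee_rot: [-3.141, -0.0, -1.766]
force: [0.1, 0.8, -3.9]
width: 0.0063
gripper_force: 60.0
[ 0.448  0.08  -0.031]
```

Run:
```python
from h import *
for n in('top','side'):
    p,d=frame(n,n+'8.png')
    for th in('grease_tin_mid','jar_mid'):
        for r in arm.trace(th,n)[:3]:
            X,_=world(n,d,r['mask']);print(n,th,round(r['score'],2),r['extent'],np.percentile(X,[5,50,95],axis=0).round(3).tolist())
F=[];M=[]
for i in range(8):
    s=arm.grab_frame('top');s=arm.get_state();F.append(s['force']);M.append(s['moment'])
print(np.mean(F,0).round(2),np.mean(M,0).round(3),np.std(F,0).round(2),np.std(M,0).round(3))
L,g,s=bask('side',0,0)
for x in np.arange(-.04,.14,.012):
    q=L[(abs(L[:,0]-x)<.006)&(abs(L[:,1])<.065)&(L[:,2]<-.045)&(L[:,2]>-.075)]
    if len(q): print(round(x,3),len(q),np.percentile(q[:,2],[50,90]).round(4))
b=cv2.imread('pics/side8.png')[110:210,230:340]
cv2.imwrite('pics/c8.png',cv2.resize(b,None,fx=6,fy=6,interpolation=cv2.INTER_CUBIC))
```

```text
top grease_tin_mid 0.69 [377.1, 104.3, 12.8, 19.6] [[0.727, -0.201, 0.018], [0.743, -0.181, 0.068], [0.768, -0.16, 0.072]]
top grease_tin_mid 0.46 [383.8, 116.3, 46.8, 76.7] [[0.53, -0.328, -0.001], [0.564, -0.262, 0.003], [0.715, -0.203, 0.019]]
top jar_mid 0.57 [155.4, 165.5, 28.4, 21.0] [[0.532, 0.42, 0.007], [0.555, 0.438, 0.076], [0.581, 0.47, 0.082]]
top jar_mid 0.31 [382.3, 127.8, 75.2, 48.3] [[0.577, -0.358, 0.001], [0.622, -0.295, 0.096], [0.67, -0.176, 0.245]]
side grease_tin_mid 0.64 [260.3, 163.7, 15.6, 21.7] [[0.73, -0.198, 0.007], [0.75, -0.165, 0.056], [0.775, -0.154, 0.071]]
side jar_mid 0.9 [266.0, 325.4, 23.3, 31.3] [[0.533, 0.432, 0.012], [0.555, 0.461, 0.076], [0.581, 0.479, 0.081]]
[-0.16  0.68 -3.18] [ 0.503  0.04  -0.024] [0.44 0.57 0.46] [0.021 0.029 0.017]
-0.04 23 [-0.0579 -0.0536]
-0.028 37 [-0.0597 -0.0553]
-0.016 8 [-0.0599 -0.0574]
-0.004 7 [-0.0571 -0.0557]
0.008 5 [-0.0608 -0.0564]
0.02 10 [-0.0621 -0.057 ]
0.032 5 [-0.0589 -0.0568]
0.044 10 [-0.0621 -0.0582]
0.056 4 [-0.065  -0.0611]
0.068 6 [-0.0626 -0.0598]
0.08 6 [-0.0611 -0.0592]
0.092 2 [-0.0608 -0.0608]
0.104 7 [-0.0621 -0.059 ]
0.116 39 [-0.0617 -0.0543]
0.128 3 [-0.0518 -0.0497]
```

View pics/c8.png

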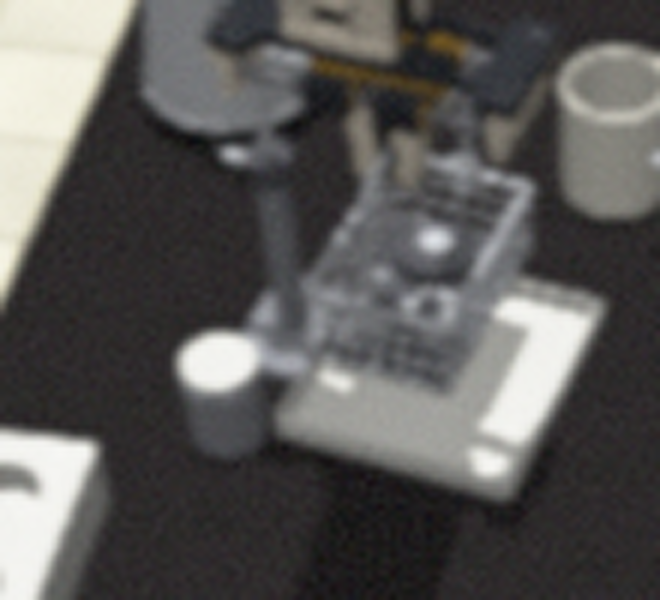

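The tin stays 40 mm clear of the basket and the basket is level over the tray. About 2.5 N is now on the hook, so I'll lower slightly more.

```bash
cat >> h.py <<'E'
def avg(k=6):
    F=[];M=[]
    for i in range(k):
        arm.grab_frame('top');s=arm.get_state();F.append(s['force']);M.append(s['moment'])
    print('F',np.mean(F,0).round(2),'M',np.mean(M,0).round(3),s['eef_pos'].round(4))
E
python3 -m crank '[[[0,0,0.01,0],[0,0,0.02,0],[0,0,0.02,0]]]'; python3 -c "
from h import *
avg()"
```

```text
t: 23.05
eef_pos: [0.6317, -0.2119, 0.1901]
ee_rot: [-3.141, -0.0, -1.766]
force: [0.0, 1.0, -1.8]
width: 0.0059
gripper_force: 60.0
F [-0.03  1.28 -1.71] M [ 0.642  0.037 -0.022] [ 0.6317 -0.2119  0.1901]
```

```bash
python3 -m crank '[[[0,0,0.01,0],[0,0,0.02,0],[0,0,0.02,0],[0,0,0.02,0]]]'; python3 -c "
from h import *
avg()"
```

```text
t: 23.85
eef_pos: [0.6317, -0.2119, 0.1896]
ee_rot: [-3.141, -0.0, -1.766]
force: [-0.1, 2.2, 0.1]
width: 0.0063
gripper_force: 60.0
F [ 0.1   1.71 -0.68] M [0.839 0.023 0.008] [ 0.6317 -0.2119  0.1896]
```

The hook carries almost all the weight. Next, ease the grip, then open.

```bash
python3 -m crank '[[[0,0,0,0],[0,0,0,0],[0,0,0,0]]]' 1 20
python3 -m crank '[[[0,0,0,0],[0,0,0,0],[0,0,0,0],[0,0,0,0]]]' 1 4; python3 -c "
from h import *
avg(4)"
python3 -m crank '[[[0,0,0,0],[0,0,0,0],[0,0,0,0],[0,0,0,0],[0,0,0,0],[0,0,0,0]]]' 0.6 4; python3 -c "
from h import *
avg(4)"
```

```text
t: 24.52
eef_pos: [0.6315, -0.2121, 0.1895]
ee_rot: [3.141, -0.0, -1.766]
force: [-0.2, 0.5, -0.3]
width: 0.0067
gripper_force: 20.0
t: 25.02
eef_pos: [0.6316, -0.2121, 0.1895]
ee_rot: [-3.142, -0.0, -1.766]
force: [-0.4, -1.3, 1.2]
width: 0.0078
gripper_force: 4.0
F [-0.87 -0.85  0.11] M [-0.294  0.126 -0.001] [ 0.6316 -0.212   0.1895]
t: 25.98
eef_pos: [0.6317, -0.2119, 0.1895]
ee_rot: [-3.142, -0.0, -1.766]
force: [-0.5, -0.5, 0.2]
width: 0.0349
gripper_force: 0.0
F [ 0.35 -0.27 -0.03] M [ 0.077 -0.045  0.001] [ 0.6316 -0.2119  0.1895]
```

Released. Raise straight up and look.

```bash
python3 -m crank '[[[0,0,-0.2,0],[0,0,-0.5,0],[0,0,-1.0,0],[0,0,-1.6,0],[0,0,-2.3,0],[0,0,-3.0,0],[0,0,-3.6,0],[0,0,-4.2,0],[0,0,-4.6,0],[0,0,-4.8,0],[0,0,-4.8,0],[0,0,-4.8,0]]]' 
python3 -m crank '[[[0.3,0.8,0,0],[0.8,2,0,0],[1,3.2,0,0],[1,4.4,0,0],[1,5.4,0,0],[1,6,0,0],[1,6,0,0],[1,6,0,0],[1,6,0,0],[1,6,0,0],[1,6,0,0],[1,6,0,0]]]'
python3 - <<'E'
from h import *
c=np.array([.619,-.2515]);xs=np.array([.981,-.196]);ys=np.array([.196,.981])
for k in range(2):
  for n in('top','side'):
    p,d=frame(n,f'{n}9.png');X,uv=world(n,d);S=np.c_[(X[:,:2]-c)@xs,(X[:,:2]-c)@ys,X[:,2]]
    S=S[(abs(S[:,0])<.08)&(abs(S[:,1])<.11)]
    bar=S[(abs(S[:,1])<.07)&(abs(S[:,1])>.015)&(S[:,2]>.22)];rim=S[(S[:,2]>.11)&(S[:,2]<.15)]
    pts=S[(S[:,2]>.16)]
    print(n,'bar',len(bar),np.median(bar,0).round(3) if len(bar) else '','arms y',np.percentile(pts[:,1],[1,99]).round(3) if len(pts) else '','rim',len(rim),np.percentile(rim,[2,50,98],axis=0).round(3).tolist() if len(rim) else '')
a=cv2.imread('pics/top9.png')[90:200,360:450];b=cv2.imread('pics/side9.png')[100:210,250:340]
cv2.imwrite('pics/c9.png',cv2.resize(np.hstack([a,b]),None,fx=4.4,fy=4.4,interpolation=cv2.INTER_CUBIC))
E
```

```text
t: 27.68
eef_pos: [0.6314, -0.2118, 0.3088]
ee_rot: [3.14, 0.0, -1.766]
force: [-0.3, -0.1, -1.0]
width: 0.0351
gripper_force: 0.0
t: 29.18
eef_pos: [0.4797, -0.2074, 0.3094]
ee_rot: [3.141, -0.0, -1.766]
force: [-0.1, -0.1, -1.2]
width: 0.0352
gripper_force: 0.0
top bar 0  arms y [-0.008 -0.   ] rim 0 
side bar 207 [-0.061  0.043  0.44 ] arms y [-0.084  0.085] rim 259 [[-0.044, -0.082, 0.111], [0.002, 0.005, 0.128], [0.055, 0.082, 0.144]]
top bar 0  arms y [-0.008 -0.001] rim 0 
side bar 207 [-0.061  0.043  0.443] arms y [-0.084  0.085] rim 262 [[-0.044, -0.083, 0.111], [0.002, 0.009, 0.128], [0.056, 0.084, 0.142]]
```

View pics/c9.png

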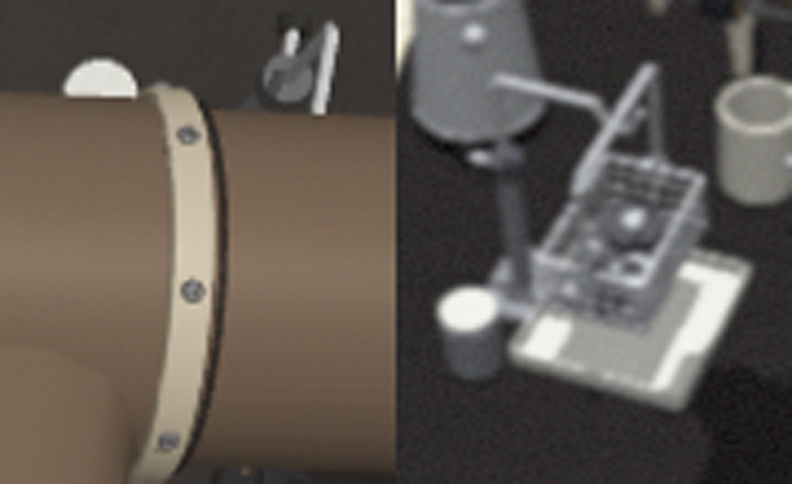

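The side view shows the bail over the hook at crop pixel (620,120). The basket hangs level over the tray (600,260), its arms centred at ±84 mm and not moving between frames, and the robot is clear. Handing in.

```bash
python3 -c "
from station import arm
print(arm.job_done())"
```

```text
the job is handed in; nothing more can be done
None
```

The basket hangs level and still by its upright handle on the drip stand's hook, centred over the tray, with the robot clear of it, and I handed the job in at about 30 s of the 72 s allowed; no verdict came back.

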